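Drop the guard sash and hold the belt tensioner wound to its stop

TASK

I want to slip a new belt on the bench drive unit. Lower its guard sash by the handle bar all the way down first, then take the spring-loaded cage arm by its upright peg, draw it forward over the lowered sash until it is against its stop, and keep holding it there: the program finishes while still holding the arm against its spring. Do not disturb the other things on the bench.

Things in the scene. Friction and masses are not known exactly. Their poses are not given: they have to be found in the camera images.
- drive_unit: Grey bench drive unit, fixed, may stand turned. Origin: centre of its underside; x to its back, y to its left, z up. Gear case x -35 to 110, y -130 to 130, 85 mm high, pulleys to 20 mm above its deck; 14 mm high sill in front, x -129 to -53; sash guides 94 mm high at x -45, y -124 and 124.
- sash_handle (a point): Middle of the sash's steel handle bar: round, 10 mm thick, 110 mm long, along the unit's y, 42 mm in front of the sash's middle plane (37 mm free behind it), 12 mm below the sash's top edge. z = 135 mm with the sash fully up, 70 mm fully down. Axes as the unit's.
- sash (a joint): Clear pane in an aluminium frame (236 mm wide, 77 high, 10 thick, 45 mm in front of the unit's origin), slides vertically. Value in m: 0 = fully up (top edge z = 147 mm), 0.065 = fully down at its end stop (z = 82 mm, just below the deck). Starts 0 to 15 mm lowered; stiff (about 3 N moves it down), stays where it is left.
- peg_mid (a point): Centre of the upright round steel peg on the free end of the cage arm, 120 mm from the pivot: 16 mm diameter, rising 50 mm above the arm, z = 108 to 158 mm; this point at z = 135 mm. Being round it can turn between the fingers. The arm's two plates (22 mm wide) lie under it, z = 90 to 108 mm.
- pivot_axis (a point): Point on the vertical axis of the cage arm's pivot, at z = 135 mm (the height of peg_mid), 30 mm behind the unit's origin. Axes as the unit's.
- cage_arm (a joint): Cage arm, swings level. Value in rad: 0 = rest, pointing to the unit's -y and 10 degrees back; grows clockwise from above as the peg comes forward over the lowered sash (crosses its plane at 0.85) to a hard stop at 1.3, peg then 33 mm in front of that plane and 52 mm right of the unit's middle. A spring drives it back unless held: 2.5 N at the peg at rest, 6 N at the stop.
- tip_box: clear-lidded pipette tip box, 90x122x86 mm, loose bystander; origin: centre of its underside.
- tube_rack: rack of micro tubes, 62x200x47 mm, loose bystander; origin: centre of its underside.
- bottle: small glass bottle, 56x56x115 mm, loose bystander; origin: centre of its underside.
- stain_bottle: taller glass bottle, 62x62x137 mm, loose bystander; origin: centre of its underside.
- pipette: pipette, lying, 42x224x31 mm, loose bystander; origin: centre of its underside.
- petri: petri dish, 60x60x15 mm, loose bystander; origin: centre of its underside.
- tube: screw-cap tube, lying, 20x120x20 mm, loose bystander; origin: centre of its underside.

How it is judged:
On the way, in this order (a step that is already met when the one before it is completed fails the run):
1. the sash has been lowered all the way, the fingers on it (value of joint sash above 0.06 m and contact force between the fingers and sash above 0.5 N and value of joint cage_arm below 0.4 rad), for 0.1 s.
2. the fingers hold the cage arm at its stop (value of joint cage_arm above 1.24 rad and contact force between the fingers and cage_arm above 1 N and value of joint sash above 0.06 m), for 0.3 s.
At the end, for the whole second after the job is handed in: The sash is within 5 mm of fully down, and the fingers hold the cage arm, still, within 0.06 rad (7 mm at the peg) of its stop against the spring (all of step 2 and velocity of joint cage_arm between -0.1 and 0.1 rad/s); the arm keeps its last pose, push and grip.
It fails at once if the arm is drawn forward while the sash is still up (value of joint cage_arm above 0.5 rad and value of joint sash below 0.055 m).
It fails at once if another thing on the bench is pushed more than 30 mm or knocked over (distance of any of tip_box, tube_rack, bottle, stain_bottle, pipette, petri, tube from where it was at the start of the episode above 0.03 m or angle between any of tip_box, tube_rack, bottle, stain_bottle, pipette, petri, tube's own z axis and vertical above 0.6 rad).
It also fails if it takes over 51 s, if anything falls off the work surface, if the arm or the gripper's body presses on something with over 40 N, if the wrist force passes 120 N, or if a joint passes its speed limit or range.

ROBOT

A 7-joint arm with a two-finger parallel gripper is mounted at the origin on a cart in front of the work surface, level with it; the furniture and walls round the work are solid. World frame = base frame: x ahead of the robot, y to its left, z up, the work surface at z = 0. Lengths are in m, angles in rad, forces in N, time in s.
With the tool pointing down it reaches from about 0.4 to 0.85 m from the base axis. Payload 6.9 kg.
Tool frame: the origin (TCP) lies between the finger pads; the fingertips stand 25 mm ahead of it and the grasp point (between the pads) lies 6 mm ahead of it; z points along the fingers, y is the line along which they close (so a half turn about z gives the same grasp; the last joint's range is limited). The gripper opens to 85 mm and grips with 20 to 120 N. Pads are 22 mm wide; open, the fingers measure 114 mm over their backs; the gripper's body (76 mm by 85 mm) begins 54 mm behind the grasp point. The pads swing forward as they close: fully open they stand 13 mm farther back than shut.
Start: joints at [-1.063, 0.507, -0.238, 1.5, 0.126, 1.149, -0.155], TCP at [0.244, 0.575, 0.256] pointing down, gripper open.
Joint ranges: [-3.08, 3.08], [-0.24, 2.05], [-1.43, 1.35], [0, 2.5], [-1.52, 4.66], [0.17, 1.96], [-2.89, 2.89]. Speed limits (rad/s): [2.39, 2.39, 3.14, 3.14, 3.14, 3.14, 3.14].

INTERFACE

Orientations are given as a 3x3 rotation matrix whose columns are the frame's x, y, z axes.
In Python, from plant import bot, grab_frame, search_frame, cut_out gives the robot as it stands.
- The arm moves only by the shell command python3 -m crank 'ROWS' [OPENING] [FORCE]. ROWS is JSON, a list of rows, each an object of numbers: "tx", "ty", "tz": the shift along the world's x, y, z in m; "rx", "ry", "rz": the turn, a rotation vector about the world's x, y, z in degrees. A call has 1 to 8 rows; each row shifts and turns the commanded pose from where the row before left it; what a row does not reach is not made up. A row lasts 1/10 s, in which the tool goes at most 50 mm and 8.59 degrees, less where a joint would pass 70% of its speed; a pose out of reach is approached as far as the arm can. A call is refused whole if a number of a shift passes 0.05 or a number of a turn 8.59, either way. A call with a gripper value outside its range is refused whole. OPENING is the finger opening in m, from 0 to 0.0854, set as the call begins (- or left out, the last holds). The fingers move at their own pace and stop on an object; FORCE is the grip in N (left out, the last holds). Time passes only in rows, so rows that do not move let the fingers close. It gives the time, the measured TCP pose, the force, the opening and the grip force at its end, in the units of the state.
- bot.observe(): the state, without advancing time (a new reading comes with each control period).
- grab_frame(name): name is "scene" or "top" or "wrist"; returns a dict with "img" (400x640x3 uint8, red, green, blue), "range_z" (400x640 float32, m along the optical axis (not along the pixel's ray), 0 where there is no reading), "fx", "fy", "cx", "cy" (pixels), "world_from_camera" (4x4, takes a point from camera to world coordinates). Camera axes: x right, y up, looking along -z (the intrinsics and any distortion apply to the point x, -y, -z); pixel columns grow to the right and rows downward; lengths in m; the calibration is good to about 2 mm. A picture is of the moment at which its call begins.
- bot.close_job(): hands the job in; it is judged then, once.
Trained networks look in the newest picture that a camera, given by its name, has taken for a name from the list of things; names that differ only in an ending like _2 or _b are one class to them, and where a whole thing is asked for, a point or a joint stands for the part that bears it (a point fixed in the world has none). Each returns a list of dicts, best first, with "confidence" (0 to 1); they miss things now and then, are a little off and sometimes report something else, mostly with a low value. They report only what shows in the picture. A call takes as long as a camera call.
- search_frame(target, camera): "location" ([x, y, z] in m, in world coordinates, good to about 4 mm: the middle of the surface that is visible of it).
- cut_out(target, camera): "pixels" (400x640 bool, what is visible of it).
The state is a dict: "t": time; "qpos": joint angles; "joint_velocities": joint speeds; "tau": joint torques, N m; "eef_pos": TCP position; "tcp_rot": TCP orientation; "force": force on the tool from outside, world axes, zero at the start; "moment": the same for the moment, N m; "width": finger opening in m; "finger_force": force on a finger pad.
Only numpy, scipy, OpenCV 4.12 (cv2) and the standard library are available. Lean on these libraries where they do the work, as an engineer would, in place of code of your own. Each camera call takes 0.05 s, during which the arm holds its last target. There are 200 camera calls.

## Working session

There is one attempt and no reset: what is moved stays moved. The work goes in short steps, Python scripts to look and compute and a shell command to move; the robot and the scene stay as the last step left them, time stands still between calls to the robot, and variables do not carry over. Pictures are saved under pics/ and viewed, at most 10 in all, crops included, and the job is handed in when it is done.

```bash
mkdir -p pics && cat > h.py <<'E'
import numpy as np, cv2
from plant import bot, grab_frame, search_frame, cut_out
def cloud(f,mask=None):
    z=f["range_z"]; m=(z>0) if mask is None else (mask&(z>0))
    v,u=np.nonzero(m); d=z[m]
    p=np.stack([(u-f["cx"])/f["fx"]*d,-(v-f["cy"])/f["fy"]*d,-d,np.ones_like(d)])
    return (f["world_from_camera"]@p)[:3].T
def save(f,n): cv2.imwrite(f"pics/{n}.png",f["img"][:,:,::-1])
E
python3 - <<'E'
from h import *
s=bot.observe(); print(s["t"],s["eef_pos"],s["tcp_rot"].round(3) if hasattr(s["tcp_rot"],'round') else s["tcp_rot"],s["width"])
for c in ("scene","top"):
    f=grab_frame(c); save(f,c+"0"); print(c,f["world_from_camera"][:3,3].round(2))
    for n in ["drive_unit","sash_handle","peg_mid","tip_box","tube_rack","bottle","stain_bottle","pipette","petri","tube"]:
        r=search_frame(n,c)[:2]
        print(n,[(np.round(x["location"],3).tolist(),round(x["confidence"],2)) for x in r])
E
```

```text
0.0 [0.24430493 0.57477535 0.25540965] [[-0.92   0.391 -0.001]
 [ 0.391  0.92  -0.002]
 [-0.    -0.002 -1.   ]] 0.08548342233996191
scene [-0.12 -0.65  1.31]
drive_unit [([0.544, 0.239, 0.086], 0.77)]
sash_handle [([0.513, 0.269, 0.131], 0.76)]
peg_mid [([0.585, 0.201, 0.106], 0.71), ([0.546, 0.239, 0.085], 0.3)]
tip_box [([0.597, -0.312, 0.089], 0.93), ([0.588, 0.196, 0.106], 0.61)]
tube_rack [([0.42, -0.295, 0.041], 0.83)]
bottle [([0.62, 0.46, 0.076], 0.71)]
stain_bottle [([0.502, 0.471, 0.085], 0.88)]
pipette [([0.368, -0.122, 0.025], 0.59)]
petri [([0.434, -0.134, 0.015], 0.74)]
tube []
top [0.38 0.08 1.2 ]
drive_unit [([0.554, 0.267, 0.087], 0.81)]
sash_handle [([0.508, 0.28, 0.134], 0.6)]
peg_mid [([0.588, 0.208, 0.111], 0.96)]
tip_box [([0.51, 0.28, 0.135], 0.18)]
tube_rack [([0.422, -0.288, 0.038], 0.58), ([0.554, 0.262, 0.085], 0.32)]
bottle [([0.619, 0.465, 0.073], 0.6), ([0.432, -0.13, 0.017], 0.16)]
stain_bottle [([0.51, 0.477, 0.095], 0.76)]
pipette [([0.373, -0.111, 0.025], 0.76), ([0.508, 0.281, 0.135], 0.18)]
petri [([0.434, -0.133, 0.013], 0.65), ([0.556, 0.266, 0.085], 0.25)]
tube [([0.423, -0.288, 0.039], 0.52), ([0.4, 0.433, 0.015], 0.45)]
```

View pics/top0.png

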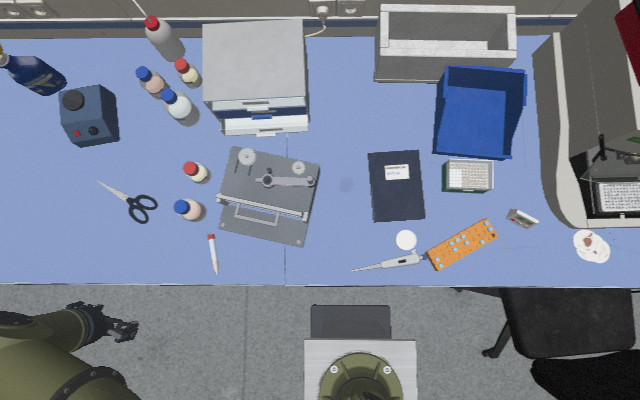

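View pics/scene0.png

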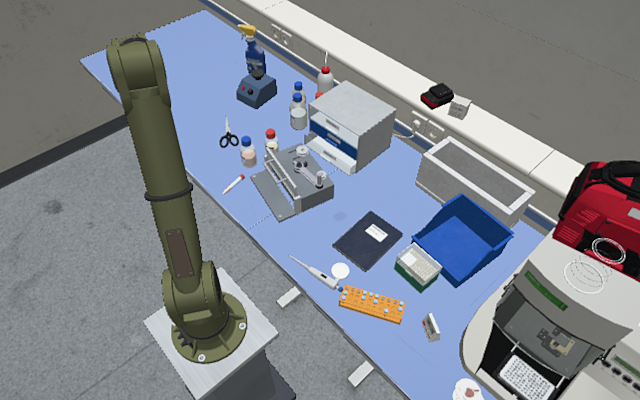

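The top view shows the unit at about pixels (220–320, 148–246), turned about −10°. The handle bar is at (257,212), the pivot at (267,180) and the peg at about (310,180). A cabinet stands behind it and two bottles to its left. Next I measure the unit's pose.

```bash
python3 - <<'E'
from h import *
f=grab_frame("top"); 
g=grab_frame("scene")
for n in ("drive_unit","sash_handle","peg_mid","sash"):
  for c,fr in (("top",f),("scene",g)):
    r=cut_out(n,c)
    if not r: print(n,c,"none"); continue
    p=cloud(fr,r[0]["pixels"]); print(n,c,len(p),r[0]["confidence"],np.percentile(p,[2,50,98],axis=0).round(3).tolist())
p=cloud(f)
roi=(p[:,0]>.38)&(p[:,0]<.72)&(p[:,1]>.1)&(p[:,1]<.42)
p=p[roi]
for lo,hi,t in ((.008,.02,"sill"),(.078,.092,"deck")):
    q=p[(p[:,2]>lo)&(p[:,2]<hi)]
    (c,s,a)=cv2.minAreaRect((q[:,:2]*1000).astype(np.float32)); print(t,len(q),c,s,a, np.median(q[:,2]))
# handle bar & peg points
q=p[(p[:,2]>.115)]
print(np.c_[q].round(3)[::max(1,len(q)//60)].tolist())
c=cloud(f); m=(c[:,0]>.66)&(c[:,0]<1.1)&(c[:,1]>.1)&(c[:,1]<.5)&(c[:,2]>.1); print("cab",np.percentile(c[m],[1,50,99],axis=0).round(3).tolist())
z=f["img"][130:260,200:340]; cv2.imwrite("pics/crop.png",cv2.resize(z,None,fx=5,fy=4.5,interpolation=cv2.INTER_CUBIC)[:,:,::-1])
E
```

```text
drive_unit top 7342 0.81 [[0.435, 0.137, 0.011], [0.557, 0.266, 0.086], [0.674, 0.398, 0.144]]
drive_unit scene 3959 0.55 [[0.432, 0.123, 0.006], [0.541, 0.239, 0.083], [0.668, 0.396, 0.143]]
sash_handle top 616 0.63 [[0.469, 0.168, 0.073], [0.509, 0.277, 0.139], [0.543, 0.385, 0.147]]
sash_handle scene 621 0.89 [[0.471, 0.163, 0.005], [0.516, 0.289, 0.119], [0.568, 0.394, 0.147]]
peg_mid top 514 0.57 [[0.579, 0.133, 0.093], [0.59, 0.211, 0.109], [0.607, 0.289, 0.158]]
peg_mid scene 345 0.77 [[0.577, 0.13, 0.083], [0.587, 0.202, 0.107], [0.622, 0.287, 0.158]]
sash top 792 0.63 [[0.469, 0.17, 0.002], [0.511, 0.288, 0.137], [0.545, 0.389, 0.147]]
sash scene 403 0.58 [[0.49, 0.163, 0.072], [0.516, 0.274, 0.118], [0.542, 0.387, 0.147]]
sill 1984 (506.0010986328125, 267.17108154296875) (237.86727905273438, 308.1658935546875) 3.4250476360321045 0.015036488287789584
deck 3694 (590.3992309570312, 262.88128662109375) (260.1640625, 168.07252502441406) 77.75 0.08599924803094561
[[0.594, 0.147, 0.161], [0.592, 0.139, 0.16], [0.59, 0.139, 0.157], [0.586, 0.141, 0.161], [0.584, 0.141, 0.157], [0.5
[... 732 characters left out ...]
.189, 0.144], [0.503, 0.212, 0.146], [0.503, 0.186, 0.145], [0.501, 0.222, 0.133], [0.5, 0.186, 0.144], [0.499, 0.338, 0.13], [0.498, 0.183, 0.146], [0.495, 0.339, 0.138], [0.495, 0.173, 0.143], [0.493, 0.328, 0.137], [0.49, 0.345, 0.134], [0.49, 0.318, 0.136], [0.488, 0.337, 0.134], [0.487, 0.309, 0.139], [0.485, 0.326, 0.136], [0.485, 0.299, 0.136], [0.482, 0.315, 0.137], [0.482, 0.288, 0.136], [0.48, 0.305, 0.134], [0.48, 0.277, 0.136], [0.477, 0.293, 0.136], [0.477, 0.267, 0.135], [0.474, 0.283, 0.135], [0.474, 0.256, 0.136], [0.472, 0.272, 0.134], [0.472, 0.242, 0.136], [0.469, 0.247, 0.138], [0.467, 0.243, 0.133]]
cab [[0.683, 0.126, 0.103], [0.877, 0.289, 0.205], [1.083, 0.425, 0.21]]
```

View pics/crop.png

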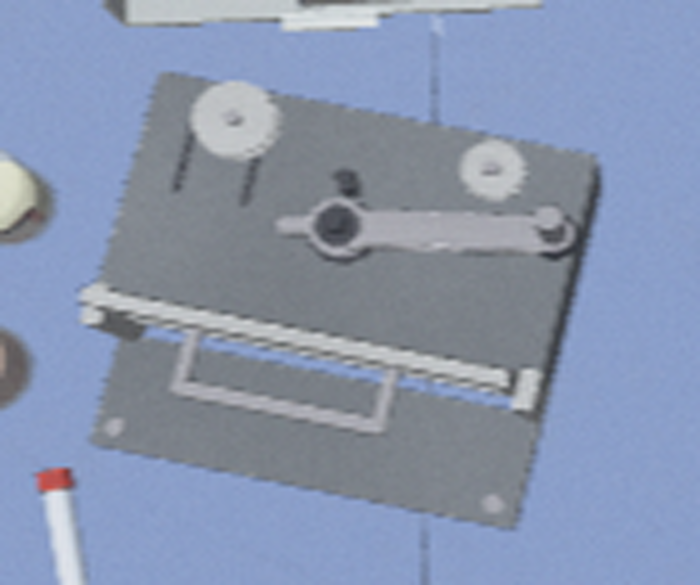

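Fit: yaw ≈ −12.4°, origin ≈ (0.564, 0.275), handle ≈ (0.479, 0.294, 0.131), peg ≈ (0.588, 0.143). I'll move above the handle with the fingers closing. Shut fingers can press the bar down from above.

```bash
python3 -m crank '[{"tx":0.029,"ty":-0.035},{"tx":0.029,"ty":-0.035},{"tx":0.029,"ty":-0.035},{"tx":0.029,"ty":-0.035},{"tx":0.029,"ty":-0.035},{"tx":0.029,"ty":-0.035},{"tx":0.029,"ty":-0.035},{"tx":0.029,"ty":-0.035}]' 0 40
```

```text
invalid input
```

```bash
python3 -m crank '[{"tx":0.029,"ty":-0.035,"tz":0,"rx":0,"ry":0,"rz":0},{"tx":0.029,"ty":-0.035,"tz":0,"rx":0,"ry":0,"rz":0},{"tx":0.029,"ty":-0.035,"tz":0,"rx":0,"ry":0,"rz":0},{"tx":0.029,"ty":-0.035,"tz":0,"rx":0,"ry":0,"rz":0},{"tx":0.029,"ty":-0.035,"tz":0,"rx":0,"ry":0,"rz":0},{"tx":0.029,"ty":-0.035,"tz":0,"rx":0,"ry":0,"rz":0},{"tx":0.029,"ty":-0.035,"tz":0,"rx":0,"ry":0,"rz":0},{"tx":0.029,"ty":-0.035,"tz":0,"rx":0,"ry":0,"rz":0}]' 0.0 40
```

```text
t: 2.4
eef_pos: [0.4775, 0.2937, 0.2566]
tcp_rot: [[-0.92, 0.391, 0.0], [0.391, 0.92, 0.0], [-0.0, 0.0, -1.0]]
force: [0.3, -0.7, -0.5]
width: -0.0
finger_force: 0.0
```

```bash
python3 - <<'E'
from h import *
f=grab_frame("wrist"); save(f,"w1")
p=cloud(f); e=bot.observe()["eef_pos"]
m=(abs(p[:,0]-.52)<.1)&(abs(p[:,1]-.27)<.12)&(p[:,2]>.118)&(p[:,2]<.152)
q=p[m]; R=np.array([[.977,.214],[-.214,.977]]) # cols: unit x,y
u=(q[:,:2]-[.564,.275])@R
for lo,hi in ((-.1,-.075),(-.06,-.03)):
    k=(u[:,0]>lo)&(u[:,0]<hi); print(k.sum(), np.percentile(u[k],[2,50,98],axis=0).round(4).tolist(), np.percentile(q[k,2],[50,98]).round(4)) if k.any() else print(0)
for n in("sash_handle","peg_mid"):
    r=search_frame(n,"wrist"); print(n,[(np.round(x["location"],3).tolist(),round(x["confidence"],2)) for x in r[:2]])
E
```

```text
1526 [[-0.0872, -0.0653], [-0.0834, -0.008], [-0.0766, 0.0474]] [0.1339 0.1358]
3800 [[-0.056, -0.1225], [-0.0429, 0.0185], [-0.0363, 0.1043]] [0.1405 0.1429]
sash_handle [([0.513, 0.282, 0.126], 0.81)]
peg_mid []
```

View pics/w1.png

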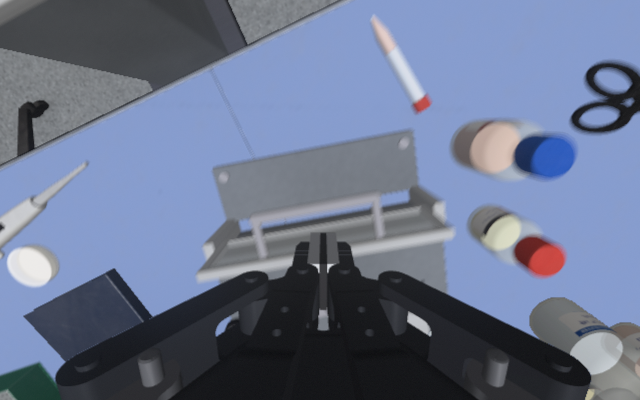

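The wrist view shows the bar at about (250–385, 195–220), with the shut fingertips at (322,240) right above it. The handle is at about (0.481, 0.285) with its top at z 0.136. I'll descend to just above it.

```bash
python3 -m crank '[{"tx":0.003,"ty":-0.008,"tz":-0.03,"rx":0,"ry":0,"rz":0},{"tx":0,"ty":0,"tz":-0.03,"rx":0,"ry":0,"rz":0},{"tx":0,"ty":0,"tz":-0.02,"rx":0,"ry":0,"rz":0},{"tx":0,"ty":0,"tz":-0.01,"rx":0,"ry":0,"rz":0},{"tx":0,"ty":0,"tz":-0.01,"rx":0,"ry":0,"rz":0},{"tx":0,"ty":0,"tz":-0.01,"rx":0,"ry":0,"rz":0}]'
```

```text
t: 3.15
eef_pos: [0.4789, 0.2881, 0.1465]
tcp_rot: [[-0.921, 0.39, 0.0], [0.39, 0.921, 0.001], [0.0, 0.001, -1.0]]
force: [-2.9, 1.1, 4.6]
width: -0.0
finger_force: 1.9
```

```bash
python3 -m crank '[{"tx":0,"ty":0,"tz":-0.005,"rx":0,"ry":0,"rz":0},{"tx":0,"ty":0,"tz":-0.005,"rx":0,"ry":0,"rz":0},{"tx":0,"ty":0,"tz":-0.005,"rx":0,"ry":0,"rz":0},{"tx":0,"ty":0,"tz":-0.005,"rx":0,"ry":0,"rz":0},{"tx":0,"ty":0,"tz":-0.005,"rx":0,"ry":0,"rz":0}]'
```

```text
t: 3.65
eef_pos: [0.4797, 0.2877, 0.1212]
tcp_rot: [[-0.92, 0.391, 0.001], [0.391, 0.92, 0.001], [-0.0, 0.001, -1.0]]
force: [-1.9, 1.5, 3.4]
width: -0.0001
finger_force: 1.8
```

```bash
python3 -m crank '[{"tx":0,"ty":0,"tz":-0.005,"rx":0,"ry":0,"rz":0},{"tx":0,"ty":0,"tz":-0.005,"rx":0,"ry":0,"rz":0},{"tx":0,"ty":0,"tz":-0.005,"rx":0,"ry":0,"rz":0},{"tx":0,"ty":0,"tz":-0.004,"rx":0,"ry":0,"rz":0},{"tx":0,"ty":0,"tz":-0.003,"rx":0,"ry":0,"rz":0},{"tx":0,"ty":0,"tz":0,"rx":0,"ry":0,"rz":0},{"tx":0,"ty":0,"tz":0,"rx":0,"ry":0,"rz":0}]'
```

```text
t: 4.35
eef_pos: [0.4798, 0.2875, 0.0998]
tcp_rot: [[-0.92, 0.391, 0.001], [0.391, 0.92, 0.001], [-0.001, 0.001, -1.0]]
force: [-2.6, 1.6, 8.4]
width: 0.0
finger_force: 4.3
```

```bash
python3 -m crank '[{"tx":0,"ty":0,"tz":-0.002,"rx":0,"ry":0,"rz":0},{"tx":0,"ty":0,"tz":-0.001,"rx":0,"ry":0,"rz":0},{"tx":0,"ty":0,"tz":0,"rx":0,"ry":0,"rz":0},{"tx":0,"ty":0,"tz":0,"rx":0,"ry":0,"rz":0}]'
```

```text
t: 4.75
eef_pos: [0.4799, 0.2876, 0.0992]
tcp_rot: [[-0.92, 0.391, 0.003], [0.391, 0.92, 0.001], [-0.002, 0.002, -1.0]]
force: [-8.4, -1.6, 32.2]
width: 0.0
finger_force: 16.0
```

The sash is at its end stop: bar top at about 74 mm and 32 N of reaction. Now up, open the fingers, and go above the peg.

```bash
python3 -m crank '[{"tx":0,"ty":0,"tz":0.03,"rx":0,"ry":0,"rz":0},{"tx":0,"ty":0,"tz":0.04,"rx":0,"ry":0,"rz":0},{"tx":0,"ty":0,"tz":0.04,"rx":0,"ry":0,"rz":0},{"tx":0,"ty":0,"tz":0.04,"rx":0,"ry":0,"rz":0},{"tx":0.026,"ty":-0.037,"tz":0,"rx":0,"ry":0,"rz":0},{"tx":0.026,"ty":-0.037,"tz":0,"rx":0,"ry":0,"rz":0},{"tx":0.026,"ty":-0.037,"tz":0,"rx":0,"ry":0,"rz":0},{"tx":0.026,"ty":-0.037,"tz":0,"rx":0,"ry":0,"rz":0}]' 0.07 60 && python3 - <<'E'
from h import *
f=grab_frame("wrist"); save(f,"w2"); p=cloud(f)
print(bot.observe()["eef_pos"])
m=(abs(p[:,0]-.588)<.05)&(abs(p[:,1]-.143)<.05)&(p[:,2]>.118)&(p[:,2]<.17)
print(m.sum(),np.percentile(p[m],[2,50,98],axis=0).round(4).tolist() if m.any() else "")
f=grab_frame("top"); save(f,"t2"); p=cloud(f)
u=(p[:,:2]-[.566,.267])@np.array([[.977,.214],[-.214,.977]])
m=(abs(u[:,0]+.087)<.012)&(abs(u[:,1])<.05)&(p[:,2]>.04); print("bar z",np.median(p[m,2]))
for c in("top","wrist"): print([(np.round(x["location"],3).tolist(),round(x["confidence"],2)) for x in search_frame("peg_mid",c)[:2]])
E
```

```text
t: 5.55
eef_pos: [0.584, 0.1363, 0.2458]
tcp_rot: [[-0.92, 0.392, -0.001], [0.392, 0.92, -0.002], [0.0, -0.002, -1.0]]
force: [1.2, 1.0, -0.3]
width: 0.0697
finger_force: 0.0
[0.58852052 0.12684002 0.24531609]
521 [[0.5834, 0.1323, 0.1202], [0.5875, 0.1398, 0.1562], [0.5972, 0.1463, 0.1581]]
bar z 0.07515582579208946
[([0.59, 0.252, 0.112], 0.56), ([0.613, -0.304, 0.085], 0.51)]
[]
```

View pics/w2.png

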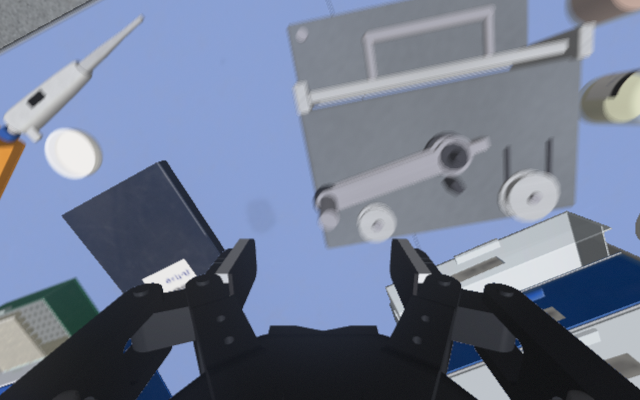

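The wrist view shows the sash down. The peg is at (328,215), on the line between the open fingers. I'll let the arm settle and recheck.

```bash
python3 -m crank '[{"tx":0,"ty":0,"tz":0,"rx":0,"ry":0,"rz":0},{"tx":0,"ty":0,"tz":0,"rx":0,"ry":0,"rz":0},{"tx":0,"ty":0,"tz":0,"rx":0,"ry":0,"rz":0}]' && python3 - <<'E'
from h import *
f=grab_frame("wrist"); p=cloud(f)
m=(abs(p[:,0]-.588)<.05)&(abs(p[:,1]-.143)<.05)&(p[:,2]>.15)&(p[:,2]<.165)
q=p[m]; print(m.sum(),np.percentile(q,[2,50,98],axis=0).round(4).tolist(), cv2.minEnclosingCircle((q[:,:2]*1000).astype(np.float32)))
E
```

```text
t: 6.05
eef_pos: [0.5829, 0.1403, 0.2463]
tcp_rot: [[-0.921, 0.389, -0.0], [0.389, 0.921, 0.0], [0.0, 0.0, -1.0]]
force: [0.1, 0.0, -0.3]
width: 0.0701
finger_force: 0.0
342 [[0.5837, 0.1319, 0.151], [0.59, 0.1391, 0.1568], [0.5977, 0.1461, 0.1582]] ((590.9254150390625, 138.71517944335938), 8.003697395324707)
```

```bash
python3 -m crank '[{"tx":0.007,"ty":-0.001,"tz":-0.013,"rx":0,"ry":0,"rz":0},{"tx":0,"ty":0,"tz":-0.02,"rx":0,"ry":0,"rz":0},{"tx":0,"ty":0,"tz":-0.02,"rx":0,"ry":0,"rz":0},{"tx":0,"ty":0,"tz":-0.02,"rx":0,"ry":0,"rz":0},{"tx":0,"ty":0,"tz":-0.015,"rx":0,"ry":0,"rz":0},{"tx":0,"ty":0,"tz":-0.01,"rx":0,"ry":0,"rz":0},{"tx":0,"ty":0,"tz":-0.005,"rx":0,"ry":0,"rz":0},{"tx":0,"ty":0,"tz":0,"rx":0,"ry":0,"rz":0}]' && python3 -m crank '[{"tx":0,"ty":0,"tz":0,"rx":0,"ry":0,"rz":0},{"tx":0,"ty":0,"tz":0,"rx":0,"ry":0,"rz":0},{"tx":0,"ty":0,"tz":0,"rx":0,"ry":0,"rz":0},{"tx":0,"ty":0,"tz":0,"rx":0,"ry":0,"rz":0},{"tx":0,"ty":0,"tz":0,"rx":0,"ry":0,"rz":0},{"tx":0,"ty":0,"tz":0,"rx":0,"ry":0,"rz":0}]' 0 60
```

```text
t: 6.9
eef_pos: [0.5903, 0.1382, 0.1426]
tcp_rot: [[-0.92, 0.391, -0.001], [0.391, 0.92, -0.0], [0.001, -0.001, -1.0]]
force: [0.8, 0.5, 0.0]
width: 0.07
finger_force: 0.0
t: 7.5
eef_pos: [0.5912, 0.1394, 0.144]
tcp_rot: [[-0.921, 0.39, 0.002], [0.39, 0.921, 0.002], [-0.001, 0.002, -1.0]]
force: [1.8, 4.0, 3.6]
width: 0.0146
finger_force: 58.7
```

Peg gripped. Compute the arc increments.

```bash
python3 - <<'E'
import numpy as np
a=np.radians(-92.4)-np.linspace(0,1.3,17)
p=np.array([.5955,.259])+.12*np.c_[np.cos(a),np.sin(a)]
print(np.diff(p,axis=0).round(3).tolist(),p[8].round(3),p[-1].round(3))
E
```

```text
[[-0.01, 0.001], [-0.01, 0.002], [-0.009, 0.002], [-0.009, 0.003], [-0.009, 0.004], [-0.009, 0.005], [-0.008, 0.005], [-0.008, 0.006], [-0.007, 0.007], [-0.007, 0.007], [-0.006, 0.008], [-0.005, 0.008], [-0.005, 0.008], [-0.004, 0.009], [-0.003, 0.009], [-0.003, 0.009]] [0.519 0.167] [0.479 0.232]
```

```bash
python3 -m crank '[{"tx":-0.010,"ty":0.001,"tz":0,"rx":0,"ry":0,"rz":0},{"tx":-0.010,"ty":0.001,"tz":0,"rx":0,"ry":0,"rz":0},{"tx":-0.009,"ty":0.002,"tz":0,"rx":0,"ry":0,"rz":0},{"tx":-0.009,"ty":0.003,"tz":0,"rx":0,"ry":0,"rz":0},{"tx":-0.009,"ty":0.004,"tz":0,"rx":0,"ry":0,"rz":0},{"tx":-0.009,"ty":0.005,"tz":0,"rx":0,"ry":0,"rz":0},{"tx":-0.008,"ty":0.005,"tz":0,"rx":0,"ry":0,"rz":0},{"tx":-0.008,"ty":0.006,"tz":0,"rx":0,"ry":0,"rz":0}]'
```

```text
t: 8.3
eef_pos: [0.5206, 0.1645, 0.1441]
tcp_rot: [[-0.92, 0.393, 0.005], [0.393, 0.92, -0.0], [-0.005, 0.002, -1.0]]
force: [3.4, 2.5, 1.0]
width: 0.0143
finger_force: 59.2
```

```bash
python3 -m crank '[{"tx":-0.007,"ty":0.007,"tz":0,"rx":0,"ry":0,"rz":0},{"tx":-0.007,"ty":0.007,"tz":0,"rx":0,"ry":0,"rz":0},{"tx":-0.006,"ty":0.008,"tz":0,"rx":0,"ry":0,"rz":0},{"tx":-0.005,"ty":0.008,"tz":0,"rx":0,"ry":0,"rz":0},{"tx":-0.005,"ty":0.008,"tz":0,"rx":0,"ry":0,"rz":0},{"tx":-0.004,"ty":0.009,"tz":0,"rx":0,"ry":0,"rz":0},{"tx":-0.003,"ty":0.007,"tz":0,"rx":0,"ry":0,"rz":0},{"tx":0,"ty":0,"tz":0,"rx":0,"ry":0,"rz":0}]'
```

```text
t: 9.1
eef_pos: [0.478, 0.2155, 0.1436]
tcp_rot: [[-0.92, 0.393, -0.006], [0.393, 0.92, -0.007], [0.003, -0.009, -1.0]]
force: [-10.8, -11.3, 19.6]
width: 0.0145
finger_force: 61.6
```

```bash
python3 -m crank '[{"tx":0,"ty":0,"tz":0,"rx":0,"ry":0,"rz":0},{"tx":0,"ty":0,"tz":0,"rx":0,"ry":0,"rz":0},{"tx":0,"ty":0,"tz":0,"rx":0,"ry":0,"rz":0}]' && python3 - <<'E'
from h import *
s=bot.observe(); print(s["moment"],s["joint_velocities"])
f=grab_frame("top"); a=f["img"][130:270,180:340]; g=grab_frame("scene"); b=g["img"][120:240,220:360]
cv2.imwrite("pics/c3.png",np.hstack([cv2.resize(a,(400,400)),cv2.resize(b,(400,400))])[:,:,::-1])
E
```

```text
t: 9.4
eef_pos: [0.4782, 0.2149, 0.1437]
tcp_rot: [[-0.919, 0.393, -0.006], [0.393, 0.919, -0.007], [0.003, -0.009, -1.0]]
force: [-10.3, -10.6, 20.3]
width: 0.0146
finger_force: 61.6
[-2.07498666  2.01315767 -0.12500248] [-0.00088436 -0.00133881  0.00016439 -0.00057907 -0.00021619  0.00012571
 -0.00070624]
```

View pics/c3.png

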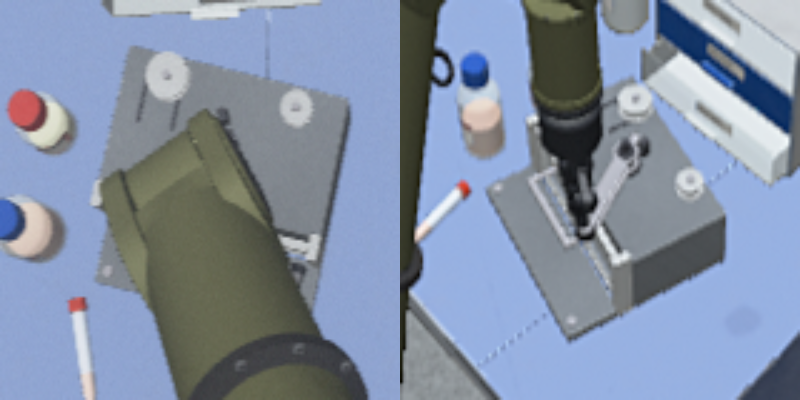

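The pictures show the arm drawn over the lowered sash and the bottles undisturbed. The peg is at about (.478,.215), short of the stop. I continue tangentially, relieving the radial and vertical load a little.

```bash
python3 -m crank '[{"tx":-0.002,"ty":0.003,"tz":0.001,"rx":0,"ry":0,"rz":0},{"tx":-0.002,"ty":0.003,"tz":0,"rx":0,"ry":0,"rz":0},{"tx":-0.001,"ty":0.003,"tz":0,"rx":0,"ry":0,"rz":0},{"tx":0,"ty":0,"tz":0,"rx":0,"ry":0,"rz":0},{"tx":0,"ty":0,"tz":0,"rx":0,"ry":0,"rz":0}]'
```

```text
t: 10.0
eef_pos: [0.4742, 0.2241, 0.1439]
tcp_rot: [[-0.919, 0.394, -0.005], [0.394, 0.919, -0.006], [0.002, -0.008, -1.0]]
force: [-5.7, -8.9, 9.2]
width: 0.0146
finger_force: 60.4
```

```bash
python3 -m crank '[{"tx":-0.001,"ty":0.003,"tz":0.001,"rx":0,"ry":0,"rz":0},{"tx":-0.001,"ty":0.003,"tz":0,"rx":0,"ry":0,"rz":0},{"tx":0,"ty":0.003,"tz":0,"rx":0,"ry":0,"rz":0},{"tx":0,"ty":0,"tz":0,"rx":0,"ry":0,"rz":0},{"tx":0,"ty":0,"tz":0,"rx":0,"ry":0,"rz":0}]'
```

```text
t: 10.5
eef_pos: [0.4711, 0.2328, 0.144]
tcp_rot: [[-0.919, 0.393, -0.008], [0.394, 0.919, -0.007], [0.004, -0.01, -1.0]]
force: [-8.0, -8.7, 4.3]
width: 0.0144
finger_force: 59.9
```

```bash
python3 -m crank '[{"tx":-0.001,"ty":0.002,"tz":0,"rx":0,"ry":0,"rz":0},{"tx":0,"ty":0.002,"tz":0,"rx":0,"ry":0,"rz":0},{"tx":0,"ty":0,"tz":0,"rx":0,"ry":0,"rz":0},{"tx":0,"ty":0,"tz":0,"rx":0,"ry":0,"rz":0}]'
```

```text
t: 10.9
eef_pos: [0.4704, 0.2358, 0.144]
tcp_rot: [[-0.919, 0.395, -0.008], [0.395, 0.919, -0.008], [0.004, -0.011, -1.0]]
force: [-5.6, -11.1, 4.7]
width: 0.0144
finger_force: 59.9
```

```bash
python3 -m crank '[{"tx":-0.001,"ty":0.002,"tz":0,"rx":0,"ry":0,"rz":0},{"tx":0,"ty":0.002,"tz":0,"rx":0,"ry":0,"rz":0},{"tx":0,"ty":0,"tz":0,"rx":0,"ry":0,"rz":0},{"tx":0,"ty":0,"tz":0,"rx":0,"ry":0,"rz":0}]' && python3 - <<'E'
from h import *
g=grab_frame("scene"); f=grab_frame("wrist")
b=g["img"][130:240,240:350]
cv2.imwrite("pics/c4.png",np.hstack([cv2.resize(b,(400,400)),cv2.resize(f["img"],(400,400))])[:,:,::-1])
E
```

```text
t: 11.3
eef_pos: [0.4703, 0.2365, 0.144]
tcp_rot: [[-0.917, 0.398, -0.007], [0.398, 0.917, -0.012], [0.002, -0.014, -1.0]]
force: [-4.9, -19.0, 7.0]
width: 0.0144
finger_force: 60.5
```

View pics/c4.png

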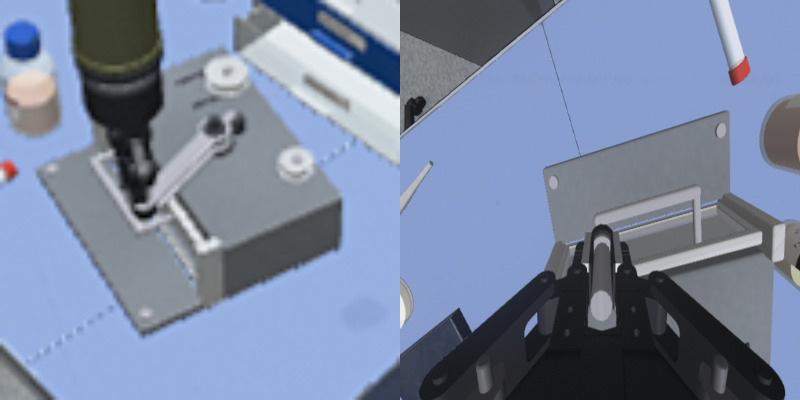

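The last 4 mm commanded moved it only 0.7 mm and the force jumped, so the arm appears to be at its stop. I'll check where the peg sits in the pads.

```bash
python3 - <<'E'
from h import *
f=grab_frame("wrist"); p=cloud(f); s=bot.observe(); e=np.array(s["eef_pos"]); print(e,s["force"])
m=(np.hypot(*(p[:,:2]-e[:2]).T)<.022)&(p[:,2]>.151)&(p[:,2]<.164)
im=f["img"][f["range_z"]>0][m].astype(int); q=p[m]; k=im.min(1)>110
q=q[k]; print(len(q),np.percentile(q,[2,50,98],axis=0).round(4).tolist(),cv2.minEnclosingCircle((q[:,:2]*1000).astype(np.float32)))
# sash top and arm direction: bar, frame edge
u=(p[:,:2]-[.566,.267])@np.array([[.977,.214],[-.214,.977]])
m=(abs(u[:,0]+.045)<.02)&(u[:,1]>.02)&(u[:,1]<.11)&(p[:,2]>.07); q=p[m]
print("sash top",np.percentile(q[:,2],[50,95]).round(4)); a=q[q[:,2]>.079]; print(np.polyfit(a[:,1],a[:,0],1))
E
```

```text
[0.47025449 0.23655744 0.14396923] [ -4.31008768 -19.6466004    6.63538652]
939 [[0.4587, 0.2253, 0.155], [0.4782, 0.2321, 0.157], [0.4858, 0.2489, 0.1584]] ((471.61700439453125, 235.9829864501953), 16.156049728393555)
sash top [0.0809 0.0845]
[0.20311371 0.47485038]
```

The peg is at (.478,.232), which is the predicted stop position. It sits off-centre in the pads but is gripped. I check that it holds steady.

```bash
python3 -m crank '[{"tx":0,"ty":0,"tz":0,"rx":0,"ry":0,"rz":0},{"tx":0,"ty":0,"tz":0,"rx":0,"ry":0,"rz":0},{"tx":0,"ty":0,"tz":0,"rx":0,"ry":0,"rz":0},{"tx":0,"ty":0,"tz":0,"rx":0,"ry":0,"rz":0},{"tx":0,"ty":0,"tz":0,"rx":0,"ry":0,"rz":0},{"tx":0,"ty":0,"tz":0,"rx":0,"ry":0,"rz":0},{"tx":0,"ty":0,"tz":0,"rx":0,"ry":0,"rz":0},{"tx":0,"ty":0,"tz":0,"rx":0,"ry":0,"rz":0}]' && python3 - <<'E'
from h import *
f=grab_frame("wrist"); p=cloud(f); e=np.array(bot.observe()["eef_pos"])
m=(np.hypot(*(p[:,:2]-[.478,.232]).T)<.014)&(p[:,2]>.151)&(p[:,2]<.164)
k=f["img"][f["range_z"]>0][m].min(1)>110; q=p[m][k]; print(len(q),np.median(q,0).round(4))
E
```

```text
t: 12.25
eef_pos: [0.4703, 0.2365, 0.144]
tcp_rot: [[-0.917, 0.398, -0.007], [0.398, 0.917, -0.012], [0.002, -0.014, -1.0]]
force: [-4.8, -20.4, 6.9]
width: 0.0145
finger_force: 60.5
843 [0.479  0.232  0.1571]
```

Steady, with the peg unmoved at the stop, so I hand it in.

```bash
python3 -c "
from plant import bot
print(bot.close_job())"
```

```text
the job is handed in; nothing more can be done
None
```

I handed the job in with the sash pushed down to its end stop and the gripper still holding the cage arm's peg at the predicted stop position, steady for the last second, but the hand-in returned no verdict; the peg had slid about 9 mm off the pad centre while it was being drawn forward.

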